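# Release the brass blank from the lever-gated feeder

### The job

Let the brass blank out of the two-lane feeder: with your fingertips press down the red pad on the long end of the lever beside the brass blank's lane, so that the heavy flap rises and the blank rolls out to the end stop. Then let the lever come back up gently under your fingers so that the flap shuts without slamming, and move clear. Leave the steel blank shut in its lane, touch neither blank and lift the flap only by its lever, and leave everything else on the bench where it stands.

Things in the scene. Friction and masses are not known exactly. Their poses are not given: they have to be found in the camera images.
- feeder: fixed white metal two-lane blank feeder, 410 long, 240 wide, 165 mm high. Origin on the bench under the flap hinges, midway between the lanes; x along the way the blanks roll, away from the levers' long ends; y to the left lane (lane centres at y = +-37 mm). Chutes slope down 12 degrees towards +x, each closed by a hinged flap, to an end stop at x = 197 mm. The hopper walls (x = -99 to 0 mm) reach z = 158 mm
- brass_blank_center (a point): centre of the brass (yellow) blank, a cylinder 28 mm in diameter and 60 mm long, 0.3 kg, lying across one of the lanes behind the flap, at about x = 36, z = 76 mm in the feeder's frame; rolled out, it rests against the end stop at about x = 183 mm
- steel_blank_center (a point): centre of the steel (grey) blank, same size, behind the flap of the other lane
- pivot_left (a point): pivot pin (fixed, along the feeder's y) of the left (+y) lane's lever, a 14 mm wide aluminium bar on the outer side of that lane; its long end runs 200 mm towards the feeder's -x, rising 14 degrees at rest, and its 85 mm short end lies under the flap's overhanging ear. The pin is 98 mm above the bench and 92 mm aside of the feeder's middle
- pad_left (a point): centre of the top face of the red press pad (46 by 36 mm) on the long end of the left (+y) lane's lever, 200 mm from the pivot pin; at rest it stands 157 mm above the bench, at x = -228 mm in the feeder's frame; it moves with the lever, and sinks about 83 mm for 0.42 rad
- lever_left (a joint): angle of the left lever: 0 at rest with the long end up, grows as the long end is pressed down, stop at 0.45 rad; it takes some 2 to 6 N at the pad and the flap's weight brings it back up when the pad is let go
- flap_left (a joint): angle of the heavy (1.8 kg) steel flap of the left lane: 0 shut, about 0.42 rad with the lever nearly at its stop; the blank rolls out once it passes about 0.28 rad (lever about 0.32). It rests on the lever's toe, and falls shut hard if the pad is let go at once
- pivot_right (a point): pivot pin (fixed, along the feeder's y) of the right (-y) lane's lever, a 14 mm wide aluminium bar on the outer side of that lane; its long end runs 200 mm towards the feeder's -x, rising 14 degrees at rest, and its 85 mm short end lies under the flap's overhanging ear. The pin is 98 mm above the bench and 92 mm aside of the feeder's middle
- pad_right (a point): centre of the top face of the red press pad (46 by 36 mm) on the long end of the right (-y) lane's lever, 200 mm from the pivot pin; at rest it stands 157 mm above the bench, at x = -228 mm in the feeder's frame; it moves with the lever, and sinks about 83 mm for 0.42 rad
- lever_right (a joint): angle of the right lever: 0 at rest with the long end up, grows as the long end is pressed down, stop at 0.45 rad; it takes some 2 to 6 N at the pad and the flap's weight brings it back up when the pad is let go
- flap_right (a joint): angle of the heavy (1.8 kg) steel flap of the right lane: 0 shut, about 0.42 rad with the lever nearly at its stop; the blank rolls out once it passes about 0.28 rad (lever about 0.32). It rests on the lever's toe, and falls shut hard if the pad is let go at once
- brass_blank: the brass blank as a body (its origin turns as it rolls; use the centre point)
- steel_blank: the steel blank as a body (its origin turns as it rolls; use the centre point)
- grease_jar: white plastic jar with yellow cap, 42 mm wide, 52 mm tall, standing on the feeder's base plate between the two levers (leave alone); origin at the centre of its underside
- bushing: copper bushing, 32 mm across, 34 mm tall, standing on the feeder's base plate between the two levers (leave alone); origin at the centre of its underside
- mug: blue mug, 80 mm wide, 95 mm tall, on the bench (leave alone); origin at the centre of its underside
- oil_bottle: green bottle with red cap, 60 mm wide, 150 mm tall, on the bench (leave alone); origin at the centre of its underside
- wrench: steel wrench, 180 mm long, lying on the bench (leave alone); origin under its middle
- brush: brush, 200 mm long, lying on the bench (leave alone); origin under its middle
- chuck_key: steel T-handled chuck key, 90 mm long, 80 mm T bar, lying on the bench (leave alone); origin under its middle

How it is judged (in metres and radians):
On the way, in this order (a step that is already met when the one before it is completed fails the run):
1. a lever raises its flap (((value of joint flap_left above 0.15 rad and value of joint lever_left above 0.1 rad) or (value of joint flap_right above 0.15 rad and value of joint lever_right above 0.1 rad))).
2. the brass blank has rolled out to the end stop (x of brass_blank_center in the frame of feeder above 0.165 m), for 0.2 s.
At the end, for the whole second after the job is handed in: The brass blank lies at rest in the chute against the end stop (centre 165 to 200 mm along the feeder's x), the steel blank is within 12 mm of where it was, both flaps are shut (under 0.04 rad) and both levers are back up (under 0.05 rad) (x of brass_blank_center in the frame of feeder between 0.165 and 0.2 m and z of brass_blank_center in the frame of feeder below 0.06 m and linear speed of brass_blank below 0.03 m/s and distance of steel_blank_center from where it was at the start of the episode below 0.012 m and value of joint each of flap_left, flap_right below 0.04 rad and value of joint each of lever_left, lever_right below 0.05 rad); the robot touches nothing.
It fails at once if a flap slams: it swings shut faster than 2 rad/s (velocity of joint any of flap_left, flap_right below -2 rad/s).
It fails at once if a flap is lifted otherwise than by its lever ((value of joint flap_left above 0.15 rad and value of joint lever_left below 0.06 rad) or (value of joint flap_right above 0.15 rad and value of joint lever_right below 0.06 rad)).
It fails at once if the robot touches a blank, or the brass blank is lifted out of its chute (z of brass_blank_center in the frame of feeder above 0.11 m or contact force between any of the fingers, the arm and brass_blank above 0.5 N or contact force between any of the fingers, the arm and steel_blank above 0.5 N).
It fails at once if the steel blank is released or shifted (distance of steel_blank_center from where it was at the start of the episode above 0.015 m).
It fails at once if a bystander is pushed or lifted more than 20 mm (distance of any of grease_jar, bushing, mug, oil_bottle, wrench, brush, chuck_key from where it was at the start of the episode above 0.02 m).
It also fails if it takes over 40 s, if anything falls off the work surface, if the arm or the gripper's body presses on something with over 40 N, if the wrist force passes 120 N, or if a joint passes its speed limit or range.

### The arm

A 6-joint arm with a two-finger parallel gripper is mounted at the origin on the work surface. World frame = base frame: x ahead of the robot, y to its left, z up, the work surface at z = 0. Lengths are in mm, angles in rad, forces in N, time in s.
With the tool pointing down it reaches from about 300 to 750 mm from the base axis. Payload 8.5 kg.
Tool frame: the origin (TCP) lies at the very end of the fingers, on their centre line; the grasp point (between the pads) lies tcp_to_grasp behind it (tcp_to_grasp is the distance from the TCP to the grasp point, in mm); z points along the fingers, y is the direction in which the jaws open and shut (so a half turn about z gives the same grasp; the last joint's range is limited). The gripper opens to 88 mm and grips with 3 to 60 N. Pads are 18 mm wide; open, the fingers measure 123 mm over their backs; the gripper's body (75 mm by 187 mm) begins 45 mm behind the grasp point.
Start: joints at [1.064, 0.381, 1.297, -0, 1.464, -0.215], TCP at [158.214, 526.734, 238.748] pointing down, gripper open.
Joint ranges: [-3.11, 3.11], [-0.89, 2.33], [0.22, 2.48], [-1.42, 4.56], [0.17, 2.85], [-2.88, 2.88]. Speed limits (rad/s): [2.39, 2.39, 3.14, 3.14, 3.14, 3.14].

### API

Orientations are given as [roll, pitch, yaw] about the fixed x, y, z axes, in that order (R = Rz(yaw) Ry(pitch) Rx(roll)).
In Python, from station import get_obs, camera, finish_job, tcp_to_grasp gives the robot as it stands.
- The arm moves only by the tool servo_tool, never from a script. Its arguments are lists of equal length, an entry for each row: "rotation": the turn, a rotation vector about the tool's x, y, z scaled (see below), a list of three; "offset": the shift along the tool's x, y, z scaled (see below), a list of three; "grip": the opening, from 0 (shut) to 1 (fully open). A call has exactly 8 rows; each row is the pose to reach, as a shift and turn from the pose measured when the call began, along the tool's axes at that moment; what a row does not reach only later rows make up. The controller multiplies each number of a shift by 0.5 m and each number of a turn by 90 degrees. A row lasts 1/8 s, in which the tool goes at most 62.5 mm and 10.7 degrees, less where a joint would pass 70% of its speed; a pose out of reach is approached as far as the arm can. A call with a number of a shift or a turn outside -1 to 1 is refused whole. A call with a gripper value outside its range is refused whole. The fingers move at their own pace and stop on an object; the grip force is fixed at half the most. Time passes only in rows, so rows that repeat a pose let the fingers close, or fill a call up. It gives the time, the measured TCP pose, the force and the opening at its end, in the units of the state.
- get_obs(): the state, without advancing time (a new reading comes with each control period).
- camera(name): name is "scene" or "top" or "wrist"; returns a dict with "img" (420x560x3 uint8, blue, green, red), "intrinsics" (3x3 intrinsics, pixels), "k1" (the pictures are not rectified: a ray, as slopes to the right and down, at radius r is drawn at 1 + k1 r^2 times it, then the intrinsics apply), "cam_to_world" (4x4, takes a point from camera to world coordinates). Camera axes: x right, y up, looking along -z (the intrinsics and any distortion apply to the point x, -y, -z); pixel columns grow to the right and rows downward; lengths in mm; the calibration is good to about 2 mm. A picture is of the moment at which its call begins. There is no depth.
- finish_job(): hands the job in, once; it reports no verdict.
The state is a dict: "time_s": time; "q": joint angles; "qvel": joint speeds; "joint_efforts": joint torques, N m; "eef_pos": TCP position; "tcp_rot": TCP orientation; "force": force on the tool from outside, world axes, zero at the start; "torque": the same for the moment, N m; "width": finger opening in mm.
Only numpy, scipy, OpenCV 4.12 (cv2) and the standard library are available. Lean on these libraries where they do the work, as an engineer would, in place of code of your own. Each camera call takes 0.05 s, during which the arm holds its last target.

## Working session

There is one attempt and no reset: what is moved stays moved. The work goes in short steps, Python scripts to look and compute and a tool call to move; the robot and the scene stay as the last step left them, time stands still between calls to the robot, and variables do not carry over. Pictures are saved under pics/ and viewed, and the job is handed in when it is done.

Besides the shell and the picture viewer there is one more tool, called after "Request:" as name(argument=value, ...) on one line, values as JSON. servo_tool: Moves the arm, as the interface text tells. Shifts and turns lie within -1 to 1; 1 stands for 0.5 m of shift or 90 degrees of turn. Its arguments: {"type":"object","properties":{"rotation":{"type":"array","items":{"type":"array","items":{"type":"number"}}},"offset":{"type":"array","items":{"type":"array","items":{"type":"number"}}},"grip":{"type":"array","items":{"type":"number"}}},"required":["rotation","offset","grip"]}

```bash
mkdir -p pics; python3 - <<'E'
from station import *
import cv2
print(get_obs(), tcp_to_grasp)
for n in ["scene","top","wrist"]:
    c=camera(n); cv2.imwrite(f"pics/{n}0.png",c["img"]); print(n,c["intrinsics"],c["k1"],c["cam_to_world"])
E
```

```text
{'time_s': 0.0, 'q': array([ 1.06372372e+00,  3.81189883e-01,  1.29824607e+00, -4.72208227e-05,
        1.46359452e+00, -2.15278512e-01]), 'qvel': array([-7.09025851e-04,  9.99265236e-04, -1.10834647e-04, -1.26258852e-03,
       -2.33414848e-03,  7.05214475e-05]), 'joint_efforts': array([-1.45764461e-03, -4.37917721e+01, -2.24557614e+01,  7.12553342e-02,
        3.52117571e-02, -1.35431542e-04]), 'eef_pos': array([158.08270855, 526.50064491, 238.14600964]), 'tcp_rot': array([-3.14017800e+00, -2.61286021e-04,  2.84980346e+00]), 'force': array([-0.27170653, -0.16881366,  0.48597402]), 'torque': array([-0.00358088, -0.00956049,  0.00510427]), 'width': 88.55328493386665} 18.700000000000003
scene [[520.08000341   0.         277.34311697]
 [  0.         520.08000341 215.28955517]
 [  0.           0.           1.        ]] -0.11483472489568951 [[ 4.98305543e-01 -5.20235006e-01  6.93575608e-01  1.79975813e+03]
 [ 8.66846019e-01  3.14098399e-01 -3.87195269e-01 -7.01185879e+02]
 [-1.64184547e-02  7.94164803e-01  6.07480617e-01  1.20150294e+03]
 [ 0.00000000e+00  0.00000000e+00  0.00000000e+00 
[... 161 characters left out ...]
56223644 [[-1.88746929e-02  9.91143426e-01 -1.31447540e-01  4.44043249e+02]
 [-9.99821854e-01 -1.87208644e-02  2.40604534e-03 -2.85666638e+00]
 [-7.60755589e-05  1.31469537e-01  9.91320208e-01  1.15812663e+03]
 [ 0.00000000e+00  0.00000000e+00  0.00000000e+00  1.00000000e+00]]
wrist [[357.0634356    0.         279.22975382]
 [  0.         357.0634356  204.74556446]
 [  0.           0.           1.        ]] -0.06955125569338123 [[ 2.88582494e-01 -9.08947330e-01 -3.00890171e-01  7.89008824e+01]
 [ 9.57454609e-01  2.73665397e-01  9.15856007e-02  5.48758495e+02]
 [-9.03259245e-04 -3.14518682e-01  9.49250854e-01  3.85674950e+02]
 [ 0.00000000e+00  0.00000000e+00  0.00000000e+00  1.00000000e+00]]
```

View pics/top0.png

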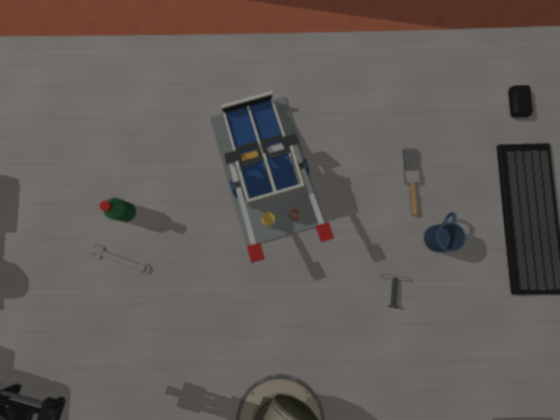

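View pics/scene0.png

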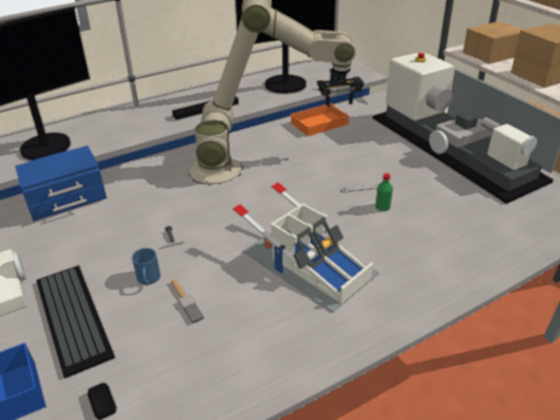

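View pics/wrist0.png

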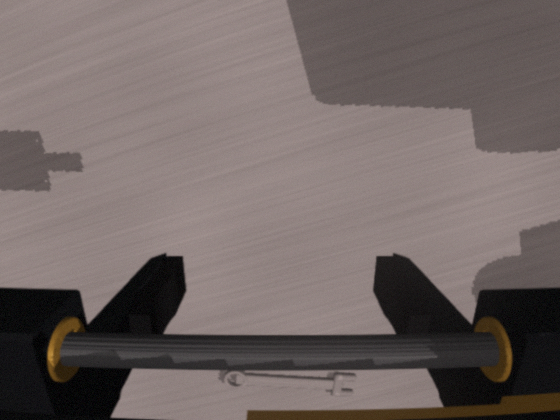

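The top view shows the pads at about (256,253) and (325,233), and the yellow blank at about (250,156), which puts it in the left lane. I'll zoom in and measure.

```bash
cat > h.py <<'E'
import numpy as np, cv2
from station import *
def ray(c,u,v):
    K=c["intrinsics"]; d=np.array([(u-K[0,2])/K[0,0],(v-K[1,2])/K[1,1]]); s=d.copy()
    for _ in range(20): s=d/(1+c["k1"]*(s@s))
    T=c["cam_to_world"]; return T[:3,3],T[:3,:3]@np.array([s[0],-s[1],-1])
def at_z(c,u,v,z):
    o,d=ray(c,u,v); return o+d*(z-o[2])/d[2]
def proj(c,P):
    T=c["cam_to_world"];K=c["intrinsics"]; p=T[:3,:3].T@(np.array(P,float)-T[:3,3]); s=np.array([p[0],-p[1]])/-p[2]
    s=s*(1+c["k1"]*(s@s)); return np.array([K[0,0]*s[0]+K[0,2],K[1,1]*s[1]+K[1,2]])
E
python3 - <<'E'
from h import *
from scipy.optimize import least_squares
cs={n:camera(n) for n in("top","scene")}
obs=[]
for n,c in cs.items():
    im=c["img"]; b,g,r=[im[...,i].astype(int) for i in range(3)]
    m=((r>110)&(g<60)&(b<60)).astype(np.uint8)
    k,l,st,ce=cv2.connectedComponentsWithStats(m)
    for i in range(1,k):
        if 15<st[i,4]<1000: print(n,st[i],ce[i], at_z(c,*ce[i],157))
    x0,y0,w,h=(190,80,160,200) if n=="top" else (220,170,160,140)
    cv2.imwrite(f"pics/{n}z.png",cv2.resize(im[y0:y0+h,x0:x0+w],None,fx=4 if n=="scene" else 3,fy=4 if n=="scene" else 3,interpolation=cv2.INTER_CUBIC))
E
```

```text
top [100 201   9   9  60] [103.81666667 205.1       ] [587.63746794 440.44278768 157.        ]
top [317 223  16  18 192] [324.109375   231.61458333] [ 508.63625126 -122.9319294   157.        ]
top [247 244  16  18 194] [254.81958763 252.11340206] [459.95463449  54.65827729 157.        ]
scene [384 174   5   5  22] [386.09090909 176.09090909] [608.29996865 424.06616245 157.        ]
scene [273 184  12   8  54] [278.44444444 187.5       ] [468.26266979  48.95663629 157.        ]
scene [235 206  12   9  64] [240.21875  209.921875] [ 516.9957039  -127.46697467  157.        ]
```

View pics/topz.png

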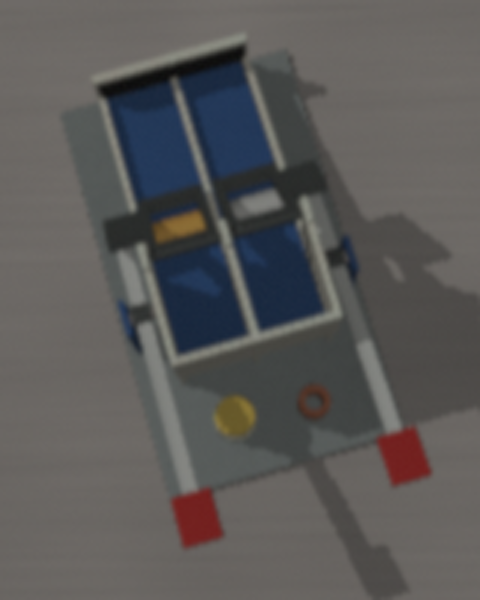

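View pics/scenez.png

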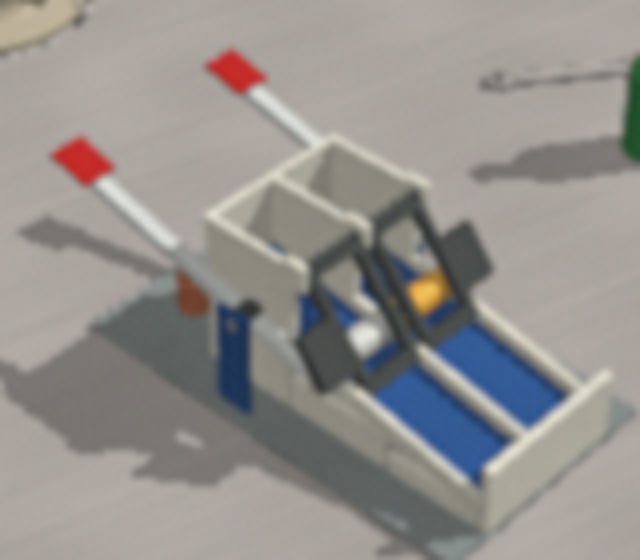

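Brass is in the left lane and the pads measure 184 mm apart, as specified. The left pad is near (462, 53), and the feeder yaw is about 0.267.

```bash
cat >> h.py <<'E'
from scipy.spatial.transform import Rotation as Ro
def delta(P,yaw=3.408):
    o=get_obs(); R=Ro.from_euler("xyz",o["tcp_rot"]); G=Ro.from_euler("xyz",[np.pi,0,yaw])
    print("t",o["time_s"],"pos",o["eef_pos"],"rot",o["tcp_rot"],"F",o["force"],"w",o["width"])
    print("off",R.inv().apply(np.array(P)-o["eef_pos"])/500,"rotv",(R.inv()*G).as_rotvec()/(np.pi/2))
E
python3 - <<'E'
from h import *
delta([310,290,215]);delta([462,53,210])
E
```

```text
t 0.25 pos [158.16350294 526.64719147 238.48239903] rot [-3.14097804e+00 -1.37076693e-04  2.84980390e+00] F [ 0.22461791  0.55299196 -0.03985845] w 88.34038298597731
off [-0.42699405 -0.36590339  0.04713116] rotv [-3.56705166e-04 -1.94191678e-04 -3.55358636e-01]
t 0.25 pos [158.16350294 526.64719147 238.48239903] rot [-3.14097804e+00 -1.37076693e-04  2.84980390e+00] F [ 0.22461791  0.55299196 -0.03985845] w 88.34038298597731
off [-0.85449919 -0.73241122  0.05729783] rotv [-3.56705166e-04 -1.94191678e-04 -3.55358636e-01]
```

Request:
servo_tool(rotation=[[0, 0, -0.04], [0, 0, -0.08], [0, 0, -0.12], [0, 0, -0.17], [0, 0, -0.22], [0, 0, -0.27], [0, 0, -0.32], [0, 0, -0.355]], offset=[[-0.05, -0.04, 0.01], [-0.13, -0.11, 0.02], [-0.21, -0.18, 0.03], [-0.29, -0.25, 0.04], [-0.37, -0.32, 0.04], [-0.45, -0.39, 0.04], [-0.53, -0.455, 0.04], [-0.6, -0.515, 0.04]], grip=[0, 0, 0, 0, 0, 0, 0, 0])

```text
time_s: 1.25
eef_pos: [372.2, 192.1, 218.7]
tcp_rot: [-3.141, -0.0, -2.874]
force: [0.9, 0.3, -0.3]
width: 10.3
```

```bash
python3 - <<'E'
from h import *
delta([462,53,210])
E
```

```text
t 1.25 pos [372.19676158 192.08971432 218.71422277] rot [-3.14108223e+00 -5.91878682e-05 -2.87422575e+00] F [ 0.9149337   0.27576816 -0.3386333 ] w 10.303716624176475
off [-0.09973306 -0.31573749  0.0175837 ] rotv [-3.24962068e-04 -3.75242617e-05  6.10885118e-04]
```

Request:
servo_tool(rotation=[[0, 0, 0], [0, 0, 0], [0, 0, 0], [0, 0, 0], [0, 0, 0], [0, 0, 0], [0, 0, 0], [0, 0, 0]], offset=[[-0.02, -0.06, 0], [-0.04, -0.12, 0.01], [-0.06, -0.18, 0.01], [-0.075, -0.24, 0.015], [-0.09, -0.28, 0.017], [-0.1, -0.31, 0.017], [-0.1, -0.316, 0.017], [-0.1, -0.316, 0.017]], grip=[0, 0, 0, 0, 0, 0, 0, 0])

```text
time_s: 2.25
eef_pos: [461.9, 53.3, 210.3]
tcp_rot: [-3.141, -0.0, -2.874]
force: [0.1, -1.0, 0.0]
width: 0.6
```

```bash
python3 - <<'E'
from h import *
for n in("wrist","top","scene"):
    c=camera(n); im=c["img"]
    if n!="wrist":
        x0,y0,w,h=(190,150,160,150) if n=="top" else (220,120,160,120)
        im=cv2.resize(im[y0:y0+h,x0:x0+w],None,fx=4,fy=4,interpolation=cv2.INTER_CUBIC)
    else:
        print(proj(c,get_obs()["eef_pos"]),[at_z(c,u,v,157) for u,v in ((0,0),)],proj(c,[462,53,157]))
    cv2.imwrite(f"pics/{n}1.png",im)
delta([462,53,165])
E
```

```text
[282.2560494  274.38626478] [array([ 374.72183173, -125.88698334,  157.        ])] [280.82020765 230.63941728]
t 2.4 pos [461.8638413   53.4712202  210.39949652] rot [-3.14119724e+00  5.26787100e-05 -2.87346803e+00] F [0.55337924 0.18706757 0.14490168] w 0.06423915252321374
off [-8.12952054e-06 -9.45006964e-04  9.07993744e-02] rotv [-2.51696163e-04  3.37524402e-05  1.09324447e-03]
```

View pics/wrist1.png

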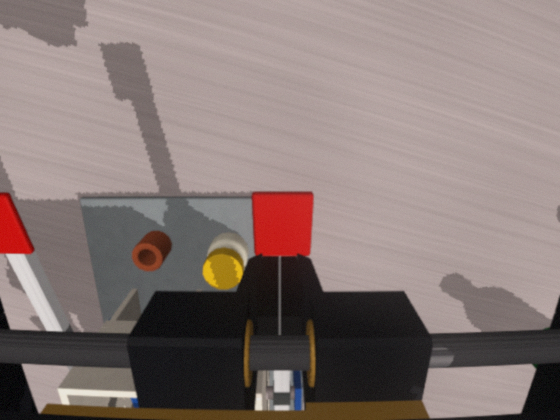

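View pics/scene1.png

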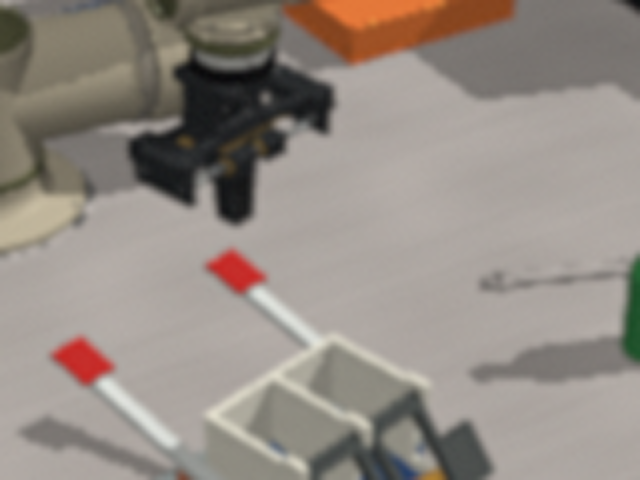

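The wrist view has the left pad spanning columns 253–313 and rows 193 to about 265, which matches the predicted centre at (281,230). I'll press down from here.

Request:
servo_tool(rotation=[[0, 0, 0], [0, 0, 0], [0, 0, 0], [0, 0, 0], [0, 0, 0], [0, 0, 0], [0, 0, 0], [0, 0, 0]], offset=[[0, 0, 0.03], [0, 0, 0.06], [0, 0, 0.08], [0, 0, 0.095], [0, 0, 0.105], [0, 0, 0.115], [0, 0, 0.13], [0, 0, 0.145]], grip=[0, 0, 0, 0, 0, 0, 0, 0])

```text
time_s: 3.4
eef_pos: [461.7, 53.3, 138.3]
tcp_rot: [-3.141, 0.0, -2.873]
force: [-3.7, -1.4, 7.2]
width: 0.7
```

```bash
python3 - <<'E'
from h import *
for n in("wrist","scene"):
    c=camera(n); im=c["img"]
    if n!="wrist":
        x0,y0,w,h=(220,150,160,150)
        im=cv2.resize(im[y0:y0+h,x0:x0+w],None,fx=4,fy=4,interpolation=cv2.INTER_CUBIC)
    cv2.imwrite(f"pics/{n}2.png",im)
delta([459,52,76])
E
```

```text
t 3.5 pos [461.65040475  53.32538589 137.76437432] rot [-3.14105546e+00 -4.93777518e-04 -2.87342572e+00] F [-0.4534932  -0.03619984  0.71336538] w 0.7508734519365615
off [ 0.00575271 -0.00108514  0.12353221] rotv [-0.00034226 -0.00031405  0.00112027]
```

View pics/scene2.png

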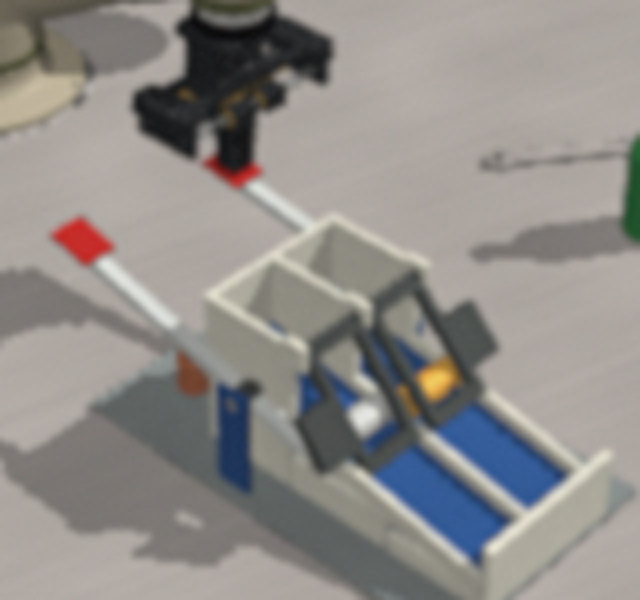

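View pics/wrist2.png

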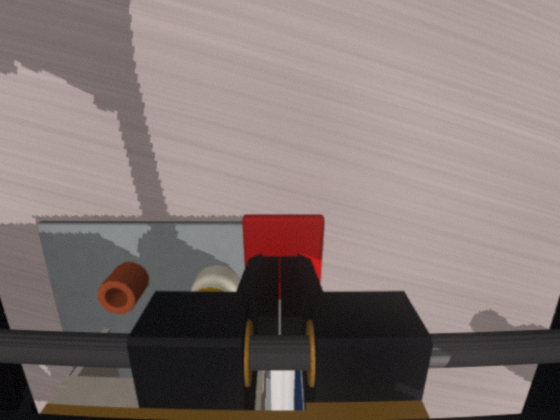

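The fingertips are on the left pad and the brass blank's flap has started to rise. I'll keep pressing.

Request:
servo_tool(rotation=[[0, 0, 0], [0, 0, 0], [0, 0, 0], [0, 0, 0], [0, 0, 0], [0, 0, 0], [0, 0, 0], [0, 0, 0]], offset=[[0.001, 0, 0.015], [0.002, 0, 0.03], [0.003, 0, 0.045], [0.004, 0, 0.06], [0.005, 0, 0.075], [0.006, 0, 0.09], [0.007, 0, 0.105], [0.008, 0, 0.118]], grip=[0, 0, 0, 0, 0, 0, 0, 0])

```text
time_s: 4.5
eef_pos: [459.6, 52.5, 79.9]
tcp_rot: [-3.14, 0.005, -2.874]
force: [1.9, 4.5, 12.1]
width: 0.7
```

Request:
servo_tool(rotation=[[0, 0, 0], [0, 0, 0], [0, 0, 0], [0, 0, 0], [0, 0, 0], [0, 0, 0], [0, 0, 0], [0, 0, 0]], offset=[[0, 0, 0.002], [0, 0, 0.004], [0, 0, 0.004], [0, 0, 0.004], [0, 0, 0.004], [0, 0, 0.004], [0, 0, 0.004], [0, 0, 0.004]], grip=[0, 0, 0, 0, 0, 0, 0, 0])

```text
time_s: 5.5
eef_pos: [459.9, 52.6, 78.6]
tcp_rot: [-3.14, 0.006, -2.874]
force: [-3.1, 1.0, 8.3]
width: 0.4
```

```bash
python3 - <<'E'
from h import *
for n in("top","scene"):
    c=camera(n); im=c["img"]
    x0,y0,w,h=(220,150,160,150) if n=="scene" else (190,80,160,150)
    im=cv2.resize(im[y0:y0+h,x0:x0+w],None,fx=4,fy=4,interpolation=cv2.INTER_CUBIC)
    cv2.imwrite(f"pics/{n}3.png",im)
delta([459,52,76])
E
```

```text
t 5.6 pos [459.86802703  52.64690911  78.60637706] rot [-3.13983938  0.00617312 -2.87375107] F [-3.27537733  0.28910945  9.47191151] w 0.4663493483218294
off [ 0.0020487  -0.00077912  0.00520158] rotv [-0.00111335  0.00393073  0.00090962]
```

View pics/scene3.png

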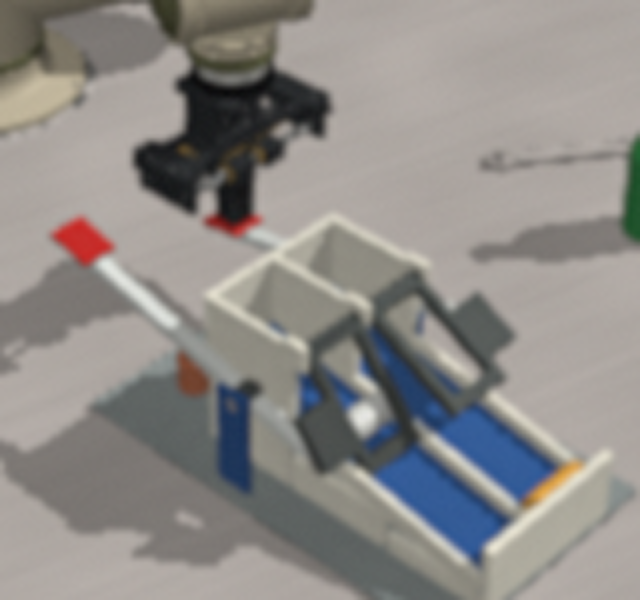

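View pics/top3.png

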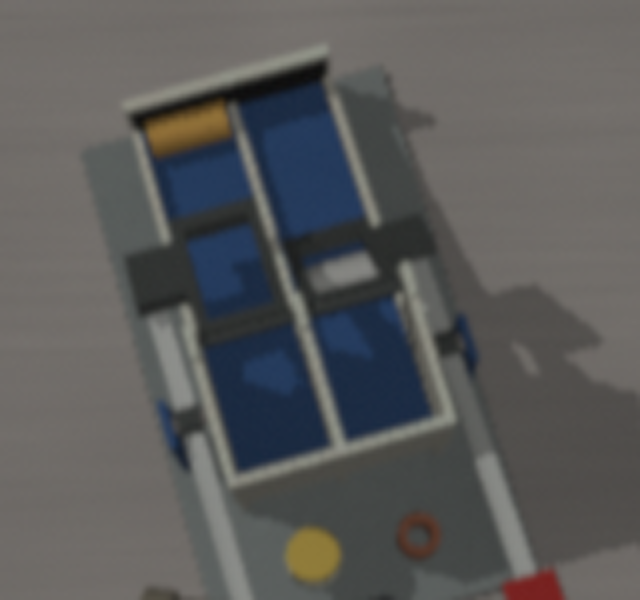

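The brass blank is against the end stop, at about (190,128) in the enlarged top view. The steel blank is still behind its flap. I'll let the lever up slowly.

Request:
servo_tool(rotation=[[0, 0, 0], [0, 0, 0], [0, 0, 0], [0, 0, 0], [0, 0, 0], [0, 0, 0], [0, 0, 0], [0, 0, 0]], offset=[[0, 0, -0.006], [0, 0, -0.014], [-0.001, 0, -0.022], [-0.002, 0, -0.03], [-0.002, 0, -0.038], [-0.003, 0, -0.046], [-0.003, 0, -0.054], [-0.004, 0, -0.062]], grip=[0, 0, 0, 0, 0, 0, 0, 0])

```text
time_s: 6.6
eef_pos: [461.7, 53.2, 109.9]
tcp_rot: [-3.14, 0.006, -2.874]
force: [-1.9, -1.1, 1.9]
width: 0.3
```

Request:
servo_tool(rotation=[[0, 0, 0], [0, 0, 0], [0, 0, 0], [0, 0, 0], [0, 0, 0], [0, 0, 0], [0, 0, 0], [0, 0, 0]], offset=[[0, 0, -0.008], [0, 0, -0.016], [-0.001, 0, -0.024], [-0.002, 0, -0.032], [-0.002, 0, -0.04], [-0.003, 0, -0.048], [-0.003, 0, -0.056], [-0.004, 0, -0.064]], grip=[0, 0, 0, 0, 0, 0, 0, 0])

```text
time_s: 7.6
eef_pos: [463.4, 53.7, 142.2]
tcp_rot: [-3.14, 0.006, -2.874]
force: [0.7, 0.5, 0.9]
width: 0.4
```

Request:
servo_tool(rotation=[[0, 0, 0], [0, 0, 0], [0, 0, 0], [0, 0, 0], [0, 0, 0], [0, 0, 0], [0, 0, 0], [0, 0, 0]], offset=[[0, 0, -0.005], [0, 0, -0.01], [0, 0, -0.015], [0, 0, -0.02], [0, 0, -0.026], [0, 0, -0.032], [0, 0, -0.04], [0, 0, -0.05]], grip=[0, 0, 0, 0, 0, 0, 0, 0])

```text
time_s: 8.6
eef_pos: [463.0, 53.7, 167.3]
tcp_rot: [-3.14, 0.006, -2.874]
force: [0.0, 0.2, -0.2]
width: 0.2
```

Now move clear upward.

Request:
servo_tool(rotation=[[0, 0, 0], [0, 0, 0], [0, 0, 0], [0, 0, 0], [0, 0, 0], [0, 0, 0], [0, 0, 0], [0, 0, 0]], offset=[[0, 0, -0.02], [0, 0, -0.05], [0, 0, -0.08], [0, 0, -0.11], [0.03, 0, -0.13], [0.06, 0, -0.14], [0.08, 0, -0.14], [0.08, 0, -0.14]], grip=[0, 0, 0, 0, 0, 0, 0, 0])

```text
time_s: 9.6
eef_pos: [423.2, 43.0, 237.0]
tcp_rot: [-3.14, 0.005, -2.874]
force: [-0.0, 0.4, 0.5]
width: 0.4
```

```bash
python3 - <<'E'
from h import *
for n in("top","scene"):
    c=camera(n); im=c["img"]
    a=cv2.imread(f"pics/{n}0.png"); d=cv2.absdiff(a,im).max(2)
    x0,y0,w,h=(220,150,160,150) if n=="scene" else (190,80,160,150)
    im=cv2.resize(im[y0:y0+h,x0:x0+w],None,fx=4,fy=4,interpolation=cv2.INTER_CUBIC)
    cv2.imwrite(f"pics/{n}4.png",im)
    b,g,r=[c["img"][...,i].astype(int) for i in range(3)]
    k,l,st,ce=cv2.connectedComponentsWithStats(((r>110)&(g<60)&(b<60)).astype(np.uint8))
    print(n,[ (ce[i],st[i,4]) for i in range(1,k) if 15<st[i,4]<1000])
delta([459,52,76])
E
```

```text
top [(array([103.93548387, 205.03225806]), np.int32(62)), (array([324.17156863, 231.57843137]), np.int32(204))]
scene [(array([386.09090909, 176.09090909]), np.int32(22)), (array([278.41509434, 187.54716981]), np.int32(53)), (array([240.21875 , 209.921875]), np.int32(64))]
t 9.7 pos [423.97590373  43.0570548  236.89861185] rot [-3.14018493  0.00530279 -2.87403677] F [-0.42761767 -0.08293759  0.197135  ] w 0.8132427070608745
off [-0.07057702 -0.00081595  0.32217747] rotv [-0.00089424  0.00337638  0.0007288 ]
```

View pics/scene4.png

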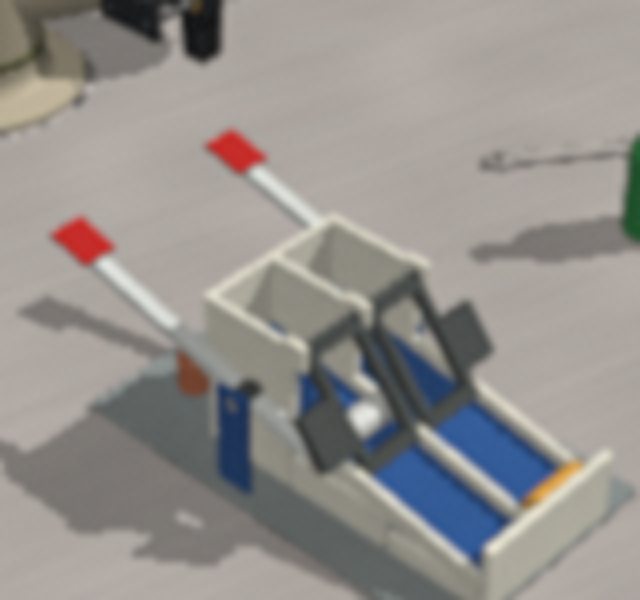

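View pics/top4.png

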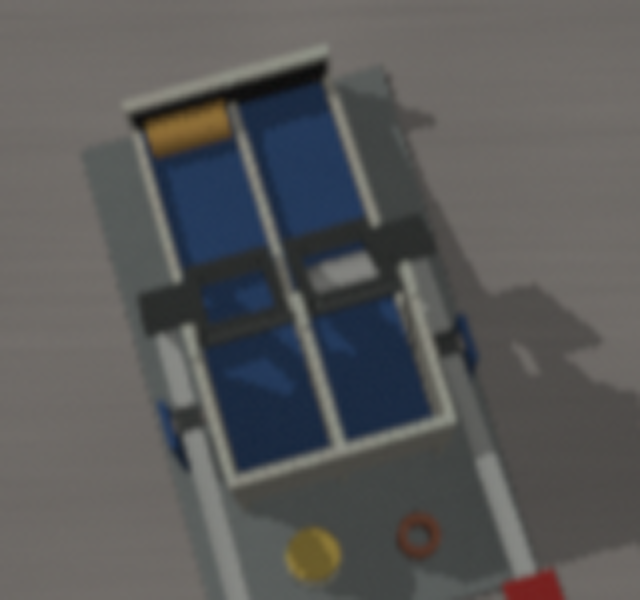

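The left pad is back at its rest pixel (278.4,187.5), both flaps are shut, and the arm is clear. I'll hand it in.

```bash
python3 -c "
from station import *
print(finish_job())"
```

```text
the job is handed in; nothing more can be done
None
```

I let the brass blank out of the left lane and handed the job in at about 10 s of the 40 s allowed; `finish_job` gives no verdict. With closed fingertips I pressed the left pad down about 80 mm, and the blank rolled to the end stop. I then let the lever up over about 2.5 s, at roughly 30 mm/s, and moved clear.

**Last pictures:**
- **Brass blank:** it lies against the end stop.
- **Flaps and levers:** both flaps look shut. Both pads are back within about 0.1 pixel of their starting positions in the scene view.
- **Steel blank, jar and bushing:** these look unmoved by eye. I made no numeric check of them, or of the other items on the bench.
- **Arm:** it stands about 80 mm above the pad's height, with no contact force.

**Disagreements:**
- The two cameras placed the left pad about 8–10 mm apart. I used a point between them, and the wrist view agreed with it.
- The top view could not confirm the left pad at the end, because it was not detected there, probably hidden by the arm.
- I could not measure the flap's closing speed directly. The slow release and low contact forces suggest it stayed well under the limit.

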